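# Clear down the packet counter

### The arm

A 7-joint arm with a two-finger parallel gripper is mounted at the origin on the work surface. World frame = base frame: x ahead of the robot, y to its left, z up, the work surface at z = 0. Lengths are in m, angles in rad, forces in N, time in s.
With the tool pointing down it reaches from about 0.425 to 1.025 m from the base axis. Payload 9.4 kg.
Tool frame: the origin (TCP) lies at the very end of the fingers, on their centre line; the grasp point (between the pads) lies 19 mm behind it (ctrl.grip_point_offset is the distance from the TCP to the grasp point, in m); z points along the fingers, y is the line along which they close (so a half turn about z gives the same grasp; the last joint's range is limited). The gripper opens to 85 mm and grips with 20 to 120 N. Pads are 22 mm wide; open, the fingers measure 114 mm over their backs; the gripper's body (76 mm by 85 mm) begins 54 mm behind the grasp point. The pads swing forward as they close: fully open they stand 13 mm farther back than shut.
Start: joints at [-1.221, 0.599, -0.003, 1.599, 0.002, 0.943, -0.08], TCP at [0.3, 0.66, 0.231] pointing down, gripper open.
Joint ranges: [-2.57, 2.57], [-0.35, 1.97], [-1.29, 1.29], [0.11, 2.56], [-1.05, 4.19], [0.11, 1.86], [-2.63, 2.63]. Speed limits (rad/s): [2.22, 2.22, 3.01, 3.01, 3.14, 3.14, 3.14].

### API

Orientations are given as a unit quaternion [x, y, z, w].
In Python, from cell import ctrl, viewer, sign_off gives the robot as it stands.
- The arm moves only by the tool carry_out, never from a script. Its argument "deltas" is a list of rows, each a list of 3 entries, a list of its own where there are three numbers: the shift along the tool's x, y, z each as a share of 500 mm, from -1 to 1, then the turn, a rotation vector about the tool's x, y, z each as a share of 2 pi rad, from -1 to 1, then the closure, from -1 (fully open) to 1 (shut). A call has 1 to 20 rows; each row is the pose to reach, as a shift and turn from the pose commanded when the call began, along the tool's axes at that moment, turning the shorter way round; what a row does not reach only later rows make up. A row lasts 1/12 s, in which the tool goes at most 41.7 mm and 7.16 degrees, less where a joint would pass 70% of its speed; a pose out of reach is approached as far as the arm can. A call with a number of a shift or a turn outside -1 to 1 is refused whole. A call with a gripper value outside its range is refused whole. The fingers move at their own pace and stop on an object; the grip force is fixed at half the most. Time passes only in rows, so rows that repeat a pose let the fingers close. It gives the time, the measured TCP pose, the force, the opening and the grip force at its end, in the units of the state.
- ctrl.read_state(): the state, without advancing time (a new reading comes with each control period).
- viewer.read_camera(name): name is "scene" or "top"; returns the picture (384x512x3 uint8, red, green, blue); there is no depth.
- viewer.camera_params(name): a dict with "fx", "fy", "cx", "cy" (pixels), "dist" ([k1, k2, p1, p2, k3] as OpenCV has them; the pictures are not rectified), "origin" and "attitude" of the camera in the world. Camera axes: x right, y down, z forward; pixel columns grow to the right and rows downward; lengths in m; the calibration is good to about 2 mm. A picture is of the moment at which its call begins. camera_params takes no time and is no camera call.
- sign_off(): hands the job in; it is judged then, once.
The state is a dict: "time": time; "joint_positions": joint angles; "qvel": joint speeds; "joint_efforts": joint torques, N m; "tool_pos": TCP position; "ee_rot": TCP orientation; "ft_force": force on the tool from outside, world axes, zero at the start; "ft_torque": the same for the moment, N m; "opening": finger opening in m; "finger_force": force on a finger pad.
Only numpy, scipy, OpenCV 4.12 (cv2) and the standard library are available. Lean on these libraries where they do the work, as an engineer would, in place of code of your own. Each camera call takes 0.05 s, during which the arm holds its last target. There are 200 camera calls.

### The job

Clear down the seed-packet counter for a new batch: first press the square key on the key panel (stop), then pull the counter's sprung purge slide by its upright paddle all the way out to its stop and ease it back fully home without letting it snap, then press the long bar key (zero) and last the large round key (start). Press each key fully in and let it come up again before going on to the next step; leave the small round key alone and do not disturb the loose things on the bench.

Things in the scene. Friction and masses are not known exactly. Their poses are not given: they have to be found in the camera images.
- panel: Key panel: low dark steel console 230 x 230 x 45 mm, fixed to the bench, carrying four black key modules (98 mm square, 12 mm high) in a 2 x 2 grid, centres 104 mm apart. Origin: centre of its underside; z up, x and y along its sides.
- square_top (a point): Square key (stop), 58 x 58 mm, white, 16 mm thick, in the middle of its own black 98 mm square module on the key panel. This point is the centre of its top face, about 74 mm above the table when up; z up, x and y along the panel's sides. Which of the panel's four places it has changes from run to run
- bar_top (a point): Long bar key (zero), 30 mm along its x by 88 mm along its y, white, 16 mm thick, in the middle of its own black 98 mm square module on the key panel. This point is the centre of its top face, about 74 mm above the table when up; z up, x and y along the panel's sides. Which of the panel's four places it has changes from run to run
- round_top (a point): Large round key (start), 64 mm in diameter, white, 16 mm thick, in the middle of its own black 98 mm square module on the key panel. This point is the centre of its top face, about 74 mm above the table when up; z up, x and y along the panel's sides. Which of the panel's four places it has changes from run to run
- small_top (a point): Small round key, 34 mm in diameter, not to be pressed, white, 16 mm thick, in the middle of its own black 98 mm square module on the key panel. This point is the centre of its top face, about 74 mm above the table when up; z up, x and y along the panel's sides. Which of the panel's four places it has changes from run to run
- key_square (a joint): Travel of the square key: 0 up, 0.008 m fully in; needs about 5 N to push fully in; it springs back when let go
- key_bar (a joint): Travel of the bar key: 0 up, 0.008 m fully in; needs about 5 N to push fully in; it springs back when let go
- key_round (a joint): Travel of the large round key: 0 up, 0.008 m fully in; needs about 5 N to push fully in; it springs back when let go
- key_small (a joint): Travel of the small round key: 0 up, 0.008 m fully in
- counter: Packet counter: grey machine fixed to the bench, base 300 (x) x 160 (y) x 60 mm with a flat deck on top; a hopper block 70 mm higher (about 92 mm with its clear tray) stands on the rear end, from x = +72 mm to the back. Origin: centre of the underside; its front (-x) faces the robot, z up.
- paddle (a point): Top centre of the purge slide's steel paddle, an upright plate 14 mm thick (x), 70 mm wide (y), its top 55 mm above the deck (115 mm above the table). It stands on a flat tongue on the deck that runs back to the hopper block. Behind it the deck is clear for 125 mm, save a 15 mm high foot in the first 14 mm. Axes as the counter's: pulled along -x.
- slide (a joint): Travel of the purge slide: 0 home, 0.060 m out at its stop. A spring pulls it home with about 3.5 N at home and 7.7 N at the stop; let go, it snaps back at over 0.5 m/s.
- packets_a: Stack of paper seed packets, 115 x 80 x 30 mm, loose, in front of the counter. Origin: centre of the underside.
- packets_b: Stack of paper seed packets, 115 x 80 x 42 mm, loose, left of the key panel. Origin: centre of the underside.
- marker: Black marker pen, 140 mm long along its x, 16 mm thick, loose, near the robot. Origin: centre of the underside.
- jar: Jar with steel lid, 60 mm in diameter, 85 mm high, loose, behind and between the panel and the counter. Origin: centre of the underside.
- stapler: Stapler, 140 mm long along its x, 36 mm wide, 48 mm high, loose, right of the counter. Origin: centre of the underside.

How it is judged:
On the way, in this order (a step that is already met when the one before it is completed fails the run):
1. the square key is pressed in, alone, with the slide home (value of joint key_square above 0.006 m and value of joint each of key_bar, key_round below 0.003 m and value of joint slide below 0.005 m), for 0.05 s.
2. with all keys up again, the purge slide is pulled out to its stop (value of joint slide above 0.056 m and value of joint each of key_square, key_bar, key_round below 0.003 m), for 0.05 s.
3. the slide is fully home again (value of joint slide below 0.005 m), for 0.1 s.
4. the bar key is pressed in, alone, with the slide home (value of joint key_bar above 0.006 m and value of joint each of key_square, key_round below 0.003 m and value of joint slide below 0.005 m), for 0.05 s.
5. the large round key is pressed in, alone, with the slide home (value of joint key_round above 0.006 m and value of joint each of key_square, key_bar below 0.003 m and value of joint slide below 0.005 m), for 0.05 s.
At the end, for the whole second after the job is handed in: After the stages in order, all four keys are up again (within 3 mm) and the purge slide is fully home (within 5 mm) (value of joint each of key_square, key_bar, key_round, key_small below 0.003 m and value of joint slide below 0.005 m); the robot touches nothing.
It fails at once if the small round key is pressed (more than 4 mm) (value of joint key_small above 0.004 m).
It fails at once if two of the other three keys are pressed at once (both more than 4 mm) (value of joint each of key_square, key_bar above 0.004 m or value of joint each of key_square, key_round above 0.004 m or value of joint each of key_bar, key_round above 0.004 m).
It fails at once if the slide snaps back (faster than 0.4 m/s towards home) (velocity of joint slide below -0.4 m/s).
It fails at once if one of the loose things on the bench is disturbed (moved more than 20 mm or tipped) (distance of any of packets_a, packets_b, marker, jar, stapler from where it was at the start of the episode above 0.02 m or angle between any of packets_a, packets_b, marker, jar, stapler's own z axis and vertical above 0.35 rad).
It also fails if it takes over 54 s, if anything falls off the work surface, if the arm or the gripper's body presses on something with over 40 N, if the wrist force passes 120 N, or if a joint passes its speed limit or range.

## Working session

There is one attempt and no reset: what is moved stays moved. The work goes in short steps, Python scripts to look and compute and a tool call to move; the robot and the scene stay as the last step left them, time stands still between calls to the robot, and variables do not carry over. Pictures are saved under pics/ and viewed, at most 10 in all, crops included, and the job is handed in when it is done.

Besides the shell and the picture viewer there is one more tool, called after "Request:" in YAML: its name, and indented under it one key for each argument. carry_out: Moves the arm, as the interface text tells. Its arguments: {"type":"object","properties":{"deltas":{"type":"array"}},"required":["deltas"]}

```bash
mkdir -p pics; python3 - <<'E'
from cell import ctrl, viewer
import cv2
for n in ("top","scene"):
    cv2.imwrite(f"pics/{n}0.png",viewer.read_camera(n)[:,:,::-1]); print(n,viewer.camera_params(n))
print(ctrl.read_state())
E
```

```text
top {'fx': 358.2578345837178, 'fy': 358.2578345837178, 'cx': 250.1031332253482, 'cy': 198.1091452313187, 'dist': array([0.01280678, 0.        , 0.        , 0.        , 0.        ]), 'origin': array([0.3899429 , 0.02259476, 1.10342184]), 'attitude': array([ 0.70648858, -0.70158407,  0.07567432, -0.05410244])}
scene {'fx': 366.2201198351789, 'fy': 366.2201198351789, 'cx': 258.4107662221337, 'cy': 190.36259546666105, 'dist': array([-0.0877065,  0.       ,  0.       ,  0.       ,  0.       ]), 'origin': array([ 1.10405061, -0.43716993,  1.126901  ]), 'attitude': array([ 0.86804583,  0.40153246, -0.13007975, -0.26143332])}
{'time': 0.1, 'joint_positions': array([-1.22068217,  0.6000317 , -0.00254213,  1.60006008,  0.00179137,
        0.94289354, -0.07978084]), 'qvel': array([-0.00072865, -0.00363666, -0.00075216, -0.00029272,  0.00046607,
        0.00094695, -0.00026892]), 'joint_efforts': array([ 4.92399748e-03, -7.77992177e+01,  1.57000668e+00, -2.58625227e+01,
        1.26906493e-02,  5.47099611e-03,  2.05749325e-05]), 'tool_pos': array([0.29996503, 0.65956867, 0.23050938]), 'ee_rot': array([ 2.11755887e-01,  9.77322343e-01, -6.89858622e-04, -8.62715162e-05]), 'ft_force': array([ 0.54470477,  0.10598587, -1.09563835]), 'ft_torque': array([0.05294039, 0.03453577, 0.01185532]), 'finger_force': 0.0, 'opening': 0.08529907414287978}
```

View pics/top0.png

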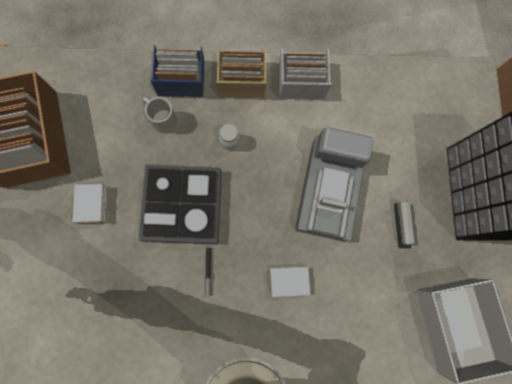

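View pics/scene0.png

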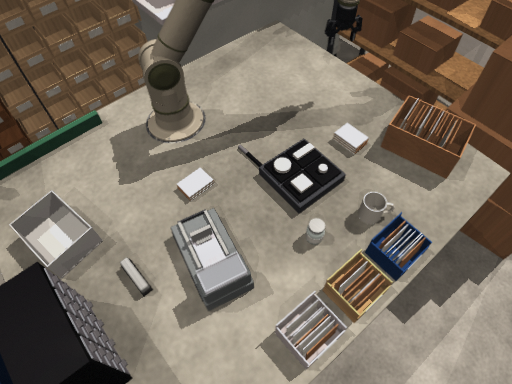

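Top view: square key at about (198,185), bar (160,219), large round (196,220), small round (162,184). The counter's paddle is at about (334,203). Next I'll measure the keys and zoom in on the counter.

```bash
cat > h.py <<'E'
import numpy as np, cv2
from scipy.spatial.transform import Rotation as R
from cell import ctrl, viewer
def back(n,uv,z):
    p=viewer.camera_params(n); K=np.array([[p['fx'],0,p['cx']],[0,p['fy'],p['cy']],[0,0,1]])
    q=cv2.undistortPoints(np.array(uv,float).reshape(-1,1,2),K,p['dist'])[:,0]
    d=R.from_quat(p['attitude']).apply(np.c_[q,np.ones(len(q))]); o=p['origin']
    return o+d*((z-o[2])/d[:,2])[:,None]
def proj(n,X):
    p=viewer.camera_params(n); K=np.array([[p['fx'],0,p['cx']],[0,p['fy'],p['cy']],[0,0,1]])
    X=R.from_quat(p['attitude']).inv().apply(np.atleast_2d(X)-p['origin'])
    return cv2.projectPoints(X,np.zeros(3),np.zeros(3),K,p['dist'])[0][:,0]
E
python3 - <<'E'
from h import *
for n,(x0,y0,x1,y1) in (("top",(145,168,218,240)),("scene",(262,140,345,205))):
    g=cv2.cvtColor(cv2.imread(f"pics/{n}0.png"),cv2.COLOR_BGR2GRAY)
    m=np.zeros_like(g); m[y0:y1,x0:x1]=g[y0:y1,x0:x1]>(130 if n=="top" else 190)
    k,_,s,c=cv2.connectedComponentsWithStats(m)
    for i in range(1,k):
        if s[i,4]>25: print(n,c[i].round(1),s[i],back(n,[c[i]],.074).round(4))
a=cv2.imread("pics/top0.png")[120:245,285:385]; b=cv2.imread("pics/scene0.png")[195:310,165:260]
cv2.imwrite("pics/c.png",np.hstack([cv2.resize(a,(400,500),interpolation=2),cv2.resize(b,(400,500),interpolation=2)]))
E
```

```text
top [197.8 184.9] [188 176  20  19 361] [[0.6192 0.1449 0.074 ]]
top [162.1 183.1] [157 178  11  11  94] [[0.6235 0.249  0.074 ]]
top [195.6 219.8] [185 210  22  21 371] [[0.5164 0.1481 0.074 ]]
top [159.3 218.6] [145 214  30  11 295] [[0.519  0.2517 0.074 ]]
scene [303.5 149.9] [294 143  20  15 126] [[0.5214 0.252  0.074 ]]
scene [282.3 163.9] [274 158  17  13 170] [[0.5187 0.147  0.074 ]]
scene [322.8 166.9] [319 164   8   7  44] [[0.6245 0.249  0.074 ]]
scene [301.5 182. ] [291 174  22  17 197] [[0.6225 0.1442 0.074 ]]
```

View pics/c.png

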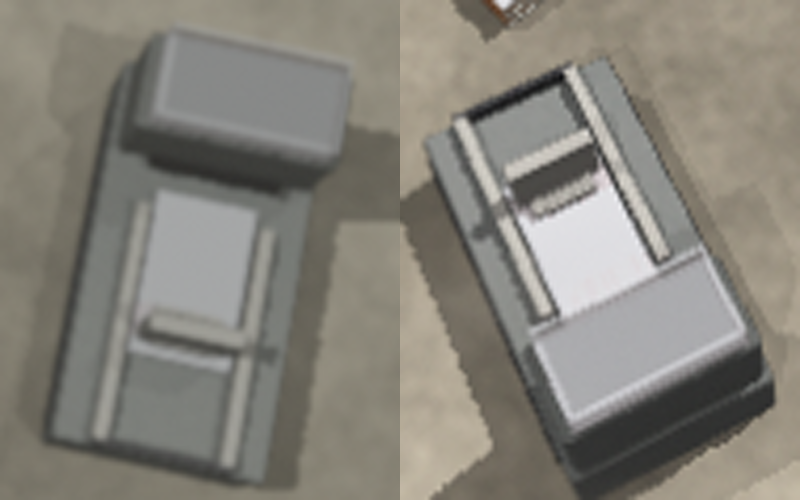

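The crops show the paddle top, centred at about (334,202) in top and (200,231) in scene. The counter's front edge is at the lower end in top and the upper end in scene.

```bash
python3 - <<'E'
from h import *
A=lambda x,y:(285+(x+.5)/4-.5,120+(y+.5)/4-.5)
B=lambda x,y:(165+(x-400+.5)/(400/95)-.5,195+(y+.5)/(500/115)-.5)
print("paddle top",back("top",[A(197,330),A(152,320),A(245,343)],.115).round(4))
print("paddle scene",back("scene",[B(549,157),B(507,172),B(592,139)],.115).round(4))
print("front deck top",back("top",[A(48,438),A(264,481)],.06).round(4))
print("front deck scene",back("scene",[B(428,140),B(606,62)],.06).round(4))
print("hopper tray top",back("top",[A(175,30),A(350,66),A(150,122),A(320,158)],.152).round(4))
K=np.array([[.6192,.1449],[.6235,.249],[.5164,.1481],[.519,.2517],[.6225,.1442],[.6245,.249],[.5187,.147],[.5214,.252]])
print("panel centre",K.mean(0))
s=ctrl.read_state();print(R.from_quat(s['ee_rot']).as_matrix().round(3))
E
```

```text
paddle top [[ 0.5647 -0.2438  0.115 ]
 [ 0.5715 -0.2121  0.115 ]
 [ 0.5557 -0.2774  0.115 ]]
paddle scene [[ 0.5698 -0.2468  0.115 ]
 [ 0.5595 -0.2776  0.115 ]
 [ 0.5787 -0.2138  0.115 ]]
front deck top [[ 0.4931 -0.1456  0.06  ]
 [ 0.4628 -0.3034  0.06  ]]
front deck scene [[ 0.4664 -0.3015  0.06  ]
 [ 0.502  -0.1527  0.06  ]]
hopper tray top [[ 0.7729 -0.2264  0.152 ]
 [ 0.748  -0.3495  0.152 ]
 [ 0.705  -0.2065  0.152 ]
 [ 0.6805 -0.3246  0.152 ]]
panel centre [0.57065   0.1982375]
[[-0.91   0.414 -0.   ]
 [ 0.414  0.91  -0.001]
 [-0.    -0.001 -1.   ]]
```

Request:
carry_out:
  deltas:
    - [[-0.99,-0.672,0.2],[0,0,-0.068],1]
    - [[-0.99,-0.672,0.2],[0,0,-0.068],1]
    - [[-0.99,-0.672,0.2],[0,0,-0.068],1]
    - [[-0.99,-0.672,0.2],[0,0,-0.068],1]
    - [[-0.99,-0.672,0.2],[0,0,-0.068],1]
    - [[-0.99,-0.672,0.2],[0,0,-0.068],1]
    - [[-0.99,-0.672,0.2],[0,0,-0.068],1]
    - [[-0.99,-0.672,0.2],[0,0,-0.068],1]
    - [[-0.99,-0.672,0.2],[0,0,-0.068],1]
    - [[-0.99,-0.672,0.2],[0,0,-0.068],1]
    - [[-0.99,-0.672,0.2],[0,0,-0.068],1]
    - [[-0.99,-0.672,0.2],[0,0,-0.068],1]
    - [[-0.99,-0.672,0.2],[0,0,-0.068],1]
    - [[-0.99,-0.672,0.2],[0,0,-0.068],1]
    - [[-0.99,-0.672,0.2],[0,0,-0.068],1]
    - [[-0.99,-0.672,0.2],[0,0,-0.068],1]
    - [[-0.99,-0.672,0.2],[0,0,-0.068],1]
    - [[-0.99,-0.672,0.2],[0,0,-0.068],1]

```text
time: 1.6
tool_pos: [0.6111, 0.15, 0.1311]
ee_rot: [-0.0, 1.0, 0.0, -0.0]
ft_force: [-1.0, 0.8, -0.1]
opening: -0.0004
finger_force: 0.0
```

```bash
cat > v.py <<'E'
import sys
from h import *
t=np.array(eval(sys.argv[1])); s=ctrl.read_state(); M=R.from_quat(s['ee_rot'])
print(s['time'],s['tool_pos'].round(4),M.as_matrix().round(3).tolist(),s['ft_force'].round(1),s['opening'])
print("shift share",(M.inv().apply(t-s['tool_pos'])/.5).round(4))
E
python3 v.py '[.621,.1445,.064]'
```

```text
1.6 [0.6111 0.15   0.1311] [[-1.0, -0.001, -0.001], [-0.001, 1.0, 0.001], [0.001, 0.001, -1.0]] [-1.   0.8 -0.1] -0.0003695266451820857
shift share [-0.0198 -0.0111  0.1342]
```

Request:
carry_out:
  deltas:
    - [[-0.02,-0.011,0.06],[0,0,0],1]
    - [[-0.02,-0.011,0.1],[0,0,0],1]
    - [[-0.02,-0.011,0.11],[0,0,0],1]
    - [[-0.02,-0.011,0.115],[0,0,0],1]
    - [[-0.02,-0.011,0.12],[0,0,0],1]
    - [[-0.02,-0.011,0.125],[0,0,0],1]
    - [[-0.02,-0.011,0.13],[0,0,0],1]
    - [[-0.02,-0.011,0.132],[0,0,0],1]
    - [[-0.02,-0.011,0.132],[0,0,0],1]
    - [[-0.02,-0.011,0.132],[0,0,0],1]

```text
time: 2.43
tool_pos: [0.6219, 0.1447, 0.0662]
ee_rot: [-0.001, 1.0, 0.001, 0.001]
ft_force: [-2.3, 3.6, 4.6]
opening: -0.0
finger_force: 2.7
```

Request:
carry_out:
  deltas:
    - [[0,0,0.003],[0,0,0],1]
    - [[0,0,0.006],[0,0,0],1]
    - [[0,0,0.006],[0,0,0],1]

```text
time: 2.68
tool_pos: [0.622, 0.1448, 0.0658]
ee_rot: [-0.0, 1.0, 0.001, 0.001]
ft_force: [-9.9, 1.1, 31.2]
opening: 0.0001
finger_force: 15.6
```

Request:
carry_out:
  deltas:
    - [[0,0,-0.03],[0,0,0],1]
    - [[0,0,-0.1],[0,0,0],1]
    - [[0,0,-0.18],[0,0,0],1]
    - [[0,0,-0.26],[0,0,0],1]
    - [[0.051,-0.794,-0.26],[0,0,0.035],1]
    - [[0.051,-0.794,-0.26],[0,0,0.035],1]
    - [[0.051,-0.794,-0.26],[0,0,0.035],1]
    - [[0.051,-0.794,-0.26],[0,0,0.035],1]
    - [[0.051,-0.794,-0.26],[0,0,0.035],1]
    - [[0.051,-0.794,-0.26],[0,0,0.035],1]
    - [[0.051,-0.794,-0.26],[0,0,0.035],1]
    - [[0.051,-0.794,-0.26],[0,0,0.035],1]
    - [[0.051,-0.794,-0.26],[0,0,0.035],1]
    - [[0.051,-0.794,-0.26],[0,0,0.035],1]
    - [[0.051,-0.794,-0.26],[0,0,0.035],1]
    - [[0.051,-0.794,-0.26],[0,0,0.035],1]
    - [[0.051,-0.794,-0.26],[0,0,0.035],1]

```text
time: 4.1
tool_pos: [0.5966, -0.2526, 0.1925]
ee_rot: [0.109, 0.994, 0.0, 0.0]
ft_force: [-0.3, 0.8, 0.3]
opening: -0.0003
finger_force: 0.0
```

```bash
python3 v.py '[.5965,-.252,.088]'
```

```text
4.1 [ 0.5966 -0.2526  0.1925] [[-0.976, 0.217, 0.001], [0.217, 0.976, 0.0], [-0.001, 0.001, -1.0]] [-0.3  0.8  0.3] -0.00033339026966415893
shift share [0.0006 0.001  0.209 ]
```

Straight down (share 0.209), watching the force.

Request:
carry_out:
  deltas:
    - [[0,0,0.06],[0,0,0],1]
    - [[0,0,0.1],[0,0,0],1]
    - [[0,0,0.13],[0,0,0],1]
    - [[0,0,0.15],[0,0,0],1]
    - [[0,0,0.17],[0,0,0],1]
    - [[0,0,0.19],[0,0,0],1]
    - [[0,0,0.205],[0,0,0],1]
    - [[0,0,0.205],[0,0,0],1]

```text
time: 4.77
tool_pos: [0.5959, -0.2527, 0.0885]
ee_rot: [0.109, 0.994, 0.0, -0.001]
ft_force: [-0.2, -0.4, 0.6]
opening: 0.0003
finger_force: 0.0
```

```bash
python3 - <<'E'
from h import *
a=viewer.read_camera("top")[120:245,285:385,::-1]; b=viewer.read_camera("scene")[195:310,165:260,::-1]
cv2.imwrite("pics/d.png",np.hstack([cv2.resize(a,(400,500),interpolation=2),cv2.resize(b,(400,500),interpolation=2)]))
E
```

```text
(no output)
```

View pics/d.png

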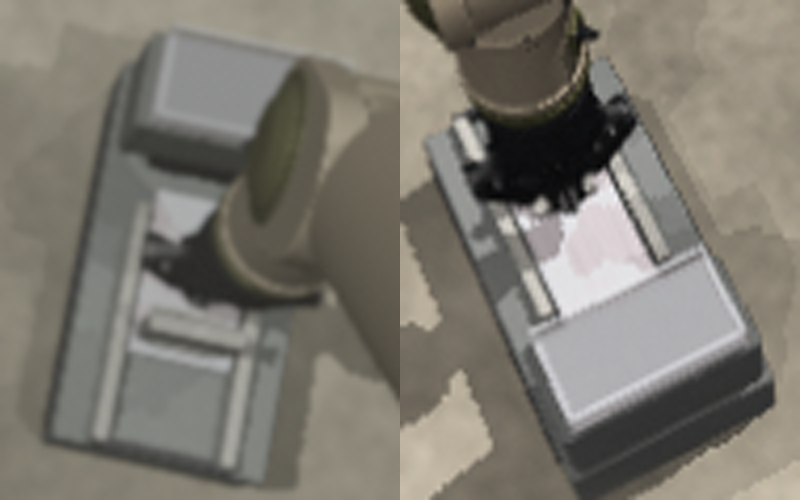

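Both views show the gripper sitting behind the paddle and clear of the hopper, with the paddle still home at (197,330) in the crop. Now pull.

Request:
carry_out:
  deltas:
    - [[0.01,0,0],[0,0,0],1]
    - [[0.02,0,0],[0,0,0],1]
    - [[0.03,0,0],[0,0,0],1]
    - [[0.04,0,0],[0,0,0],1]
    - [[0.05,0,0],[0,0,0],1]
    - [[0.06,0,0],[0,0,0],1]
    - [[0.07,0,0],[0,0,0],1]
    - [[0.08,0,0],[0,0,0],1]
    - [[0.09,0,0],[0,0,0],1]
    - [[0.1,0,0],[0,0,0],1]
    - [[0.11,0,0],[0,0,0],1]
    - [[0.12,0,0],[0,0,0],1]
    - [[0.13,0,0],[0,0,0],1]
    - [[0.13,0,0],[0,0,0],1]

```text
time: 6.03
tool_pos: [0.5334, -0.2396, 0.0904]
ee_rot: [0.11, 0.994, -0.0, 0.001]
ft_force: [6.2, -3.7, -2.2]
opening: 0.0001
finger_force: 3.3
```

Request:
carry_out:
  deltas:
    - [[0.004,0,0],[0,0,0],1]
    - [[0.008,0,0],[0,0,0],1]
    - [[0.012,0,0],[0,0,0],1]
    - [[0.016,0,0],[0,0,0],1]
    - [[0.016,0,0],[0,0,0],1]

```text
time: 6.45
tool_pos: [0.5265, -0.2381, 0.0904]
ee_rot: [0.11, 0.994, -0.0, 0.002]
ft_force: [6.3, -3.2, -2.0]
opening: -0.0002
finger_force: 3.5
```

Request:
carry_out:
  deltas:
    - [[0.004,0,0],[0,0,0],1]
    - [[0.008,0,0],[0,0,0],1]
    - [[0.012,0,0],[0,0,0],1]
    - [[0.012,0,0],[0,0,0],1]

```text
time: 6.78
tool_pos: [0.5247, -0.2377, 0.0907]
ee_rot: [0.109, 0.994, -0.001, 0.006]
ft_force: [17.9, -5.9, -11.6]
opening: -0.0001
finger_force: 9.0
```

Request:
carry_out:
  deltas:
    - [[0,0,0],[0,0,0],1]
    - [[-0.008,0,0],[0,0,0],1]
    - [[-0.018,0,0],[0,0,0],1]
    - [[-0.028,0,0],[0,0,0],1]
    - [[-0.038,0,0],[0,0,0],1]
    - [[-0.048,0,0],[0,0,0],1]
    - [[-0.058,0,0],[0,0,0],1]
    - [[-0.068,0,0],[0,0,0],1]
    - [[-0.078,0,0],[0,0,0],1]
    - [[-0.088,0,0],[0,0,0],1]
    - [[-0.098,0,0],[0,0,0],1]
    - [[-0.108,0,0],[0,0,0],1]
    - [[-0.118,0,0],[0,0,0],1]
    - [[-0.128,0,0],[0,0,0],1]
    - [[-0.138,0,0],[0,0,0],1]
    - [[-0.148,0,0],[0,0,0],1]
    - [[-0.158,0,0],[0,0,0],1]
    - [[-0.158,0,0],[0,0,0],1]

```text
time: 8.28
tool_pos: [0.5966, -0.2531, 0.0893]
ee_rot: [0.109, 0.994, 0.0, -0.0]
ft_force: [-0.7, -0.4, 1.1]
opening: -0.0
finger_force: 0.0
```

```bash
python3 v.py '[.520,.252,.2]'; python3 - <<'E'
from h import *
a=viewer.read_camera("top")[120:245,285:385,::-1]
cv2.imwrite("pics/e.png",cv2.resize(a,(400,500),interpolation=2))
E
```

```text
8.2833 [ 0.5966 -0.2531  0.0893] [[-0.976, 0.217, -0.001], [0.217, 0.976, 0.0], [0.001, 0.0, -1.0]] [-0.7 -0.4  1.1] -3.341705234686094e-06
shift share [ 0.3695  0.9528 -0.2208]
```

View pics/e.png

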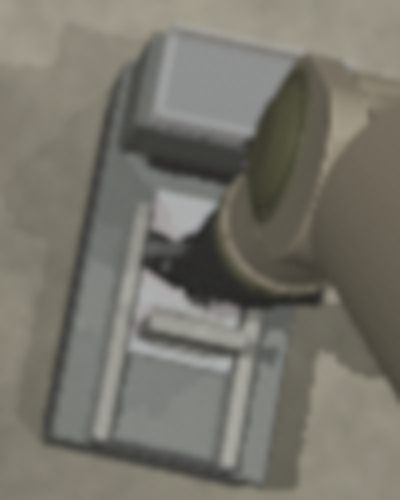

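The paddle is back at (197,330), fully home. Lift and go to the bar key.

Request:
carry_out:
  deltas:
    - [[0,0,-0.08],[0,0,0],1]
    - [[0,0,-0.16],[0,0,0],1]
    - [[0,0,-0.22],[0,0,0],1]
    - [[0,0,-0.22],[0,0,0],1]
    - [[0.37,0.953,-0.22],[0,0,-0.035],1]
    - [[0.37,0.953,-0.22],[0,0,-0.035],1]
    - [[0.37,0.953,-0.22],[0,0,-0.035],1]
    - [[0.37,0.953,-0.22],[0,0,-0.035],1]
    - [[0.37,0.953,-0.22],[0,0,-0.035],1]
    - [[0.37,0.953,-0.22],[0,0,-0.035],1]
    - [[0.37,0.953,-0.22],[0,0,-0.035],1]
    - [[0.37,0.953,-0.22],[0,0,-0.035],1]
    - [[0.37,0.953,-0.22],[0,0,-0.035],1]
    - [[0.37,0.953,-0.22],[0,0,-0.035],1]
    - [[0.37,0.953,-0.22],[0,0,-0.035],1]
    - [[0.37,0.953,-0.22],[0,0,-0.035],1]
    - [[0.37,0.953,-0.22],[0,0,-0.035],1]
    - [[0.37,0.953,-0.22],[0,0,-0.035],1]
    - [[0.37,0.953,-0.22],[0,0,-0.035],1]
    - [[0.37,0.953,-0.22],[0,0,-0.035],1]

```text
time: 10.0
tool_pos: [0.5195, 0.2502, 0.1994]
ee_rot: [0.0, 1.0, -0.001, -0.0]
ft_force: [0.7, -0.4, -1.1]
opening: 0.0002
finger_force: 0.0
```

```bash
python3 v.py '[.520,.252,.064]'
```

```text
10.0 [0.5195 0.2502 0.1994] [[-1.0, 0.001, -0.001], [0.001, 1.0, -0.001], [0.001, -0.001, -1.0]] [ 0.7 -0.4 -1.1] 0.00015391029524099582
shift share [-0.0012  0.0039  0.2709]
```

Request:
carry_out:
  deltas:
    - [[0,0.002,0.08],[0,0,0],1]
    - [[0,0.002,0.16],[0,0,0],1]
    - [[0,0.002,0.22],[0,0,0],1]
    - [[0,0.002,0.24],[0,0,0],1]
    - [[0,0.002,0.25],[0,0,0],1]
    - [[0,0.002,0.255],[0,0,0],1]
    - [[0,0.002,0.26],[0,0,0],1]
    - [[0,0.002,0.265],[0,0,0],1]
    - [[0,0.002,0.269],[0,0,0],1]
    - [[0,0.002,0.272],[0,0,0],1]
    - [[0,0.002,0.272],[0,0,0],1]

```text
time: 10.92
tool_pos: [0.5205, 0.2529, 0.066]
ee_rot: [0.0, 1.0, 0.0, 0.001]
ft_force: [-1.1, -4.8, 16.9]
opening: 0.0001
finger_force: 8.9
```

Bar is hard in. Release it, then move across to the round key and press it the same way.

Request:
carry_out:
  deltas:
    - [[0,0,-0.03],[0,0,0],1]
    - [[0,0,-0.08],[0,0,0],1]
    - [[0,0,-0.1],[0,0,0],1]
    - [[0,0,-0.1],[0,0,0],1]
    - [[0.006,-0.07,-0.1],[0,0,0],1]
    - [[0.006,-0.14,-0.1],[0,0,0],1]
    - [[0.006,-0.21,-0.1],[0,0,0],1]
    - [[0.006,-0.21,-0.1],[0,0,0],1]
    - [[0.006,-0.21,-0.06],[0,0,0],1]
    - [[0.006,-0.21,-0.035],[0,0,0],1]
    - [[0.006,-0.21,-0.025],[0,0,0],1]
    - [[0.006,-0.21,-0.018],[0,0,0],1]
    - [[0.006,-0.21,-0.012],[0,0,0],1]
    - [[0.006,-0.21,-0.006],[0,0,0],1]
    - [[0.006,-0.21,-0.002],[0,0,0],1]
    - [[0.006,-0.21,0],[0,0,0],1]
    - [[0.006,-0.21,0],[0,0,0],1]
    - [[0.006,-0.21,0],[0,0,0],1]

```text
time: 12.42
tool_pos: [0.5161, 0.148, 0.0658]
ee_rot: [-0.0, 1.0, -0.0, 0.0]
ft_force: [-7.8, -3.6, 27.2]
opening: 0.0004
finger_force: 14.1
```

Request:
carry_out:
  deltas:
    - [[0,0,-0.03],[0,0,0],1]
    - [[0,0,-0.1],[0,0,0],1]
    - [[0,0,-0.18],[0,0,0],1]
    - [[0,0,-0.25],[0,0,0],1]
    - [[0,0,-0.25],[0,0,0],1]
    - [[0,0,-0.25],[0,0,0],1]

```text
time: 12.92
tool_pos: [0.5181, 0.1487, 0.1914]
ee_rot: [-0.0, 1.0, 0.001, 0.003]
ft_force: [-0.6, -0.9, -0.8]
opening: -0.0
finger_force: 0.0
```

```bash
python3 - <<'E'
from h import *
cv2.imwrite("pics/f.png",viewer.read_camera("scene")[:,:,::-1])
E
```

```text
(no output)
```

View pics/f.png

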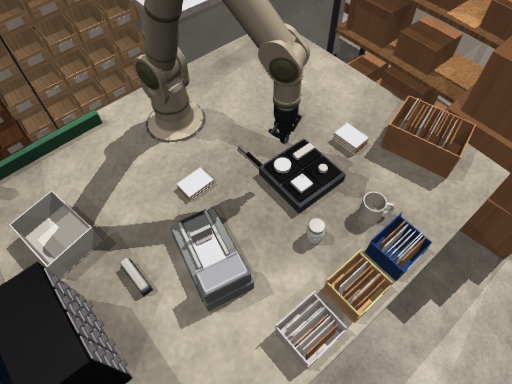

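The keys are up (round at (282,164)) and the slide is home, with the paddle at (200,231). The loose things haven't moved and the arm is clear, so I'm handing in.

```bash
python3 -c "from cell import sign_off; print(sign_off())"
```

```text
the job is handed in; nothing more can be done
None
```

I did all five steps in order and handed the job in at about 13 s of robot time; sign-off returned no verdict, but the last picture showed the keys up, the slide home and nothing on the bench moved.

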